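# Fit the half-bottle star wheel on the labeller and load the first bottle

### The job

Set the bench labeller up for half bottles: take the star wheel with the five small pockets, turn it so that its D-shaped bore matches the flatted drive shaft, boss up, and lower it onto the shaft until it rests fully home on the collar. Then stand the filled half bottle upright on the deck in the star pocket at the labelling station, in front of the peel plate. Set both down without letting them drop, let go, and leave the three-pocket star wheel, the spare label roll and the wrench where they lie.

Things in the scene. Friction and masses are not known exactly. Their poses are not given: they have to be found in the camera images.
- star5_center (a point): Half-bottle star wheel, loose, white plastic, 0.24 kg, boss up: point on the bore axis 24 mm above the underside. Disc 140 mm wide, 12 mm thick, five pockets (33 mm radius, centres 72 mm from the axis). Boss above it 56 mm wide to 48 mm height, grip flats 44 mm apart facing +x and -x. D bore right through: 38 mm, flat 12.7 mm from the axis. x points to that flat and to a pocket's middle; z up.
- star3_center (a point): Centre (24 mm up) of the other star wheel, for full-size bottles, loose, to be left alone: same disc, boss, D bore and white plastic, but three pockets of 41 mm radius. The two wheels swap places from run to run.
- shaft_seat (a point): On the fixed labeller (its place and turn vary): on the vertical drive shaft's axis at the top of the collar (60 mm wide, 25 mm above the deck), where the wheel must rest. The steel shaft rises 54 mm above it: 36 mm wide, one flat 12 mm from the axis, top chamfer 2.5 mm; locked. x points out of the flat, to the station; z up. The wheel fits only with its x along this x (3 to 5 degrees of play).
- station (a point): Labelling station, on the deck (60 mm above the bench), 72 mm from the shaft axis along shaft_seat's x, same axes: where the bottle's base centre must stand, the middle of the pocket on the flat's side once the wheel is home. The steel peel plate stands 41 mm beyond it, 95 mm high; low guide rails (34 mm high) at either side; label rolls beyond are at most 96 mm high above the deck.
- bottle_center (a point): Filled, closed half bottle, loose, dark green glass, about 0.65 kg, standing on the bench: point on its axis 120 mm above its base. 240 mm high, body 60 mm wide up to 148 mm above the base, neck 29 mm wide from 184 mm above the base to the top. z up.
- label_roll_center (a point): Centre of a spare roll of blank labels, loose, to be left alone, 100 mm wide, 75 mm high, lying flat.
- wrench: A steel wrench lying flat on the bench, loose, to be left alone; long side along its x.
Not all that is in view belongs to the job. Of the things that look like the part that bears bottle_center, take the one that is nearest to the robot's base at the start.

How it is judged:
On the way, in this order (a step that is already met when the one before it is completed fails the run):
1. the five-pocket star wheel is fully home on the shaft's collar, flat to flat (horizontal distance between star5_center and shaft_seat below 0.003 m and z of star5_center in the frame of shaft_seat between 0.021 and 0.027 m and angle between star5_center's own z axis and vertical below 0.06 rad and angle between the x axis of star5_center and the x axis of shaft_seat, either way round below 0.12 rad), for 0.2 s.
2. the half bottle stands on the deck in the pocket at the labelling station (horizontal distance between bottle_center and station below 0.012 m and z of bottle_center in the frame of station below 0.124 m and angle between bottle_center's own z axis and vertical below 0.06 rad), for 0.2 s.
At the end, for the whole second after the job is handed in: Five-pocket wheel boss up on the shaft: axis within 3 mm, underside within 3 mm of the collar, level within 0.06 rad, flats parallel within 0.12 rad. Half bottle upright (0.06 rad) on the deck, axis within 12 mm of the station. Both released and at rest, the other things left within 30 mm (all of step 1 and all of step 2 and z of bottle_center in the frame of station above 0.116 m and linear speed of each of bottle, star5 below 0.02 m/s); the robot touches nothing.
It fails at once if the half bottle is dropped or knocked (moves faster than 0.35 m/s while not held) (linear speed of bottle above 0.35 m/s and contact force between the fingers and bottle below 0.05 N).
It fails at once if the five-pocket star wheel is dropped (moves faster than 0.35 m/s while not held) (linear speed of star5 above 0.35 m/s and contact force between the fingers and star5 below 0.05 N).
It fails at once if the three-pocket star wheel is moved by more than 30 mm (distance of star3_center from where it was at the start of the episode above 0.03 m).
It fails at once if the spare label roll is moved by more than 30 mm (distance of label_roll_center from where it was at the start of the episode above 0.03 m).
It fails at once if the wrench is moved by more than 30 mm (distance of wrench from where it was at the start of the episode above 0.03 m).
It also fails if it takes over 64 s, if anything falls off the work surface, if the arm or the gripper's body presses on something with over 40 N, if the wrist force passes 120 N, or if a joint passes its speed limit or range.

### The arm

A 7-joint arm with a two-finger parallel gripper is mounted at the origin on the work surface. World frame = base frame: x ahead of the robot, y to its left, z up, the work surface at z = 0. Lengths are in m, angles in rad, forces in N, time in s.
With the tool pointing down it reaches from about 0.425 to 1.025 m from the base axis. Payload 9.4 kg.
Tool frame: the origin (TCP) lies at the very end of the fingers, on their centre line; the grasp point (between the pads) lies 19 mm behind it; z points along the fingers, y is the direction in which the jaws open and shut (so a half turn about z gives the same grasp; the last joint's range is limited). The gripper opens to 93 mm and grips with 3 to 60 N. Pads are 15 mm wide; open, the fingers measure 128 mm over their backs; the gripper's body (75 mm by 188 mm) begins 65 mm behind the grasp point.
Start: joints at [1.209, 0.599, -0.003, 1.599, 0.002, 0.943, -0.08], TCP at [0.204, -0.696, 0.219] pointing down, gripper open.
Joint ranges: [-2.57, 2.57], [-0.35, 1.97], [-1.29, 1.29], [0.11, 2.56], [-1.05, 4.19], [0.11, 1.86], [-2.63, 2.63]. Speed limits (rad/s): [2.22, 2.22, 3.01, 3.01, 3.14, 3.14, 3.14].

### API

Orientations are given as a unit quaternion [w, x, y, z].
In Python, from plant import monitor, eyes, hand_in gives the robot as it stands.
- The arm moves only by the shell command python3 -m pendant 'ROWS' [FORCE]. ROWS is JSON, a list that holds one entry, the list of rows, each a list of 7 numbers: the shift along the world's x, y, z in mm, then the turn, a rotation vector about the world's x, y, z in rad, then the finger opening in mm, from 0 to 93. A call has 1 to 20 rows; each row is the pose to reach, as a shift and turn from the pose measured when the call began; what a row does not reach only later rows make up. A row lasts 1/8 s, in which the tool goes at most 62.5 mm and 10.7 degrees, less where a joint would pass 70% of its speed; a pose out of reach is approached as far as the arm can. A call with a gripper value outside its range is refused whole. The fingers move at their own pace and stop on an object; FORCE is the grip in N (left out, the last holds). Time passes only in rows, so rows that repeat a pose let the fingers close. It gives the time, the measured TCP pose, the force and the opening at its end, in the units of the state.
- monitor.get_obs(): the state, without advancing time (a new reading comes with each control period).
- eyes.camera(name): name is "scene" or "top"; returns a dict with "color" (384x512x3 uint8, blue, green, red), "vfov" (degrees; the focal length in pixels is half the picture's height over the tangent of half this angle, whatever the lens; pixels are square), "cx", "cy" (the principal point, pixels), "k1" (the pictures are not rectified: a ray, as slopes to the right and down, at radius r is drawn at 1 + k1 r^2 times it, then the intrinsics apply), "extrinsics" (4x4, takes a point from camera to world coordinates). Camera axes: x right, y down, z forward; pixel columns grow to the right and rows downward; lengths in m; the calibration is good to about 2 mm. A picture is of the moment at which its call begins. There is no depth.
- hand_in(): hands the job in, once; it reports no verdict.
The state is a dict: "time": time; "qpos": joint angles; "joint_vel": joint speeds; "tau": joint torques, N m; "eef_pos": TCP position; "eef_rot": TCP orientation; "wrist_force": force on the tool from outside, world axes, zero at the start; "torque": the same for the moment, N m; "width": opening from 0.0 (shut) to 1.0 (fully open).
Only numpy, scipy, OpenCV 4.12 (cv2) and the standard library are available. Lean on these libraries where they do the work, as an engineer would, in place of code of your own. Each camera call takes 0.05 s, during which the arm holds its last target.

## Working session

There is one attempt and no reset: what is moved stays moved. The work goes in short steps, Python scripts to look and compute and a shell command to move; the robot and the scene stay as the last step left them, time stands still between calls to the robot, and variables do not carry over. Pictures are saved under pics/ and viewed, and the job is handed in when it is done.

```bash
ls; mkdir -p pics; python3 - <<'E'
from plant import monitor, eyes
import cv2
o=monitor.get_obs(); print(o)
for n in("scene","top"):
    c=eyes.camera(n); cv2.imwrite(f"pics/{n}0.png",c["color"])
    print(n,c["vfov"],c["cx"],c["cy"],c["k1"],c["extrinsics"])
E
```

```text
pics
{'time': 0.0, 'qpos': array([ 1.20929929,  0.60011436, -0.00254739,  1.60011331,  0.00176901,
        0.94291976, -0.07978151]), 'joint_vel': array([ 0.00112693, -0.00032796, -0.00136732, -0.00032603, -0.00127819,
        0.00159963, -0.00029004]), 'tau': array([ 1.66336672e-04, -7.65052557e+01,  1.49731781e+00, -2.52355742e+01,
       -5.24668861e-02,  1.69082964e-02,  1.77310962e-04]), 'eef_pos': array([ 0.20355381, -0.69532909,  0.21777361]), 'eef_rot': array([-7.58115618e-04,  9.89873741e-01,  1.41948492e-01, -1.66883216e-04]), 'wrist_force': array([-0.12762924,  0.0704012 , -0.03916586]), 'torque': array([-0.01532306,  0.0301098 ,  0.04885904]), 'width': 1.0027852515453668}
scene 44.73382717445315 255.58754590474487 198.97766582237395 -0.17754374582276364 [[-0.40424315  0.72102721 -0.56276748  1.3171237 ]
 [ 0.9144912   0.33013324 -0.23391856  0.50533811]
 [ 0.0171266  -0.60920588 -0.79282714  1.11379326]
 [ 0.          0.          0.          1.        ]]
top 51.940210381231395 253.97186261643583 188.7400717116639 -0.13851093094581546 [[ 0.01743036 -0.99062843  0.1354677   0.48670158]
 [-0.99978017 -0.01884759 -0.00918622  0.213096  ]
 [ 0.01165337 -0.1352778  -0.99073918  1.06068199]
 [ 0.          0.          0.          1.        ]]
```

View pics/scene0.png

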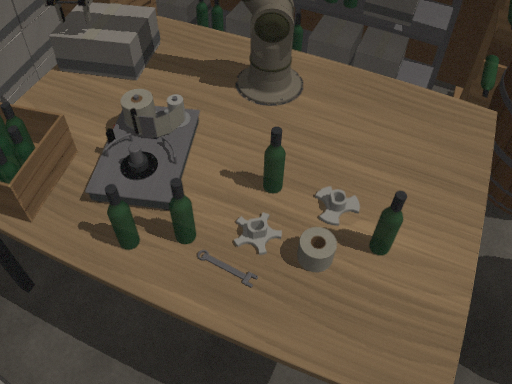

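View pics/top0.png

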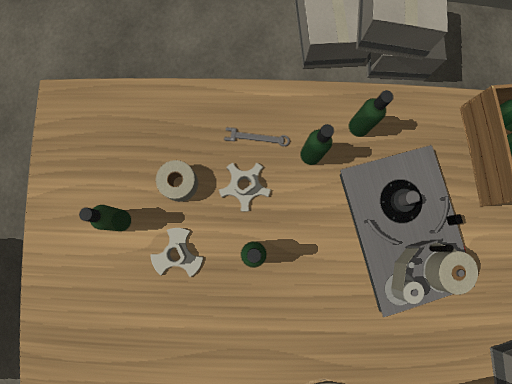

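```bash
cat > h.py <<'E'
import numpy as np, cv2
from plant import monitor, eyes
def K(c):
    f=c["color"].shape[0]/2/np.tan(np.radians(c["vfov"])/2)
    return np.array([[f,0,c["cx"]],[0,f,c["cy"]],[0,0,1.]]), np.array([c["k1"],0,0,0.])
def ray(c,px):
    k,d=K(c); u=cv2.undistortPoints(np.array(px,float).reshape(-1,1,2),k,d).reshape(-1,2)
    E=np.array(c["extrinsics"]); r=np.c_[u,np.ones(len(u))]@E[:3,:3].T
    return E[:3,3],r
def plane(c,px,z):
    o,r=ray(c,px); return o+r*((z-o[2])/r[:,2])[:,None]
def proj(c,P):
    E=np.linalg.inv(np.array(c["extrinsics"])); k,d=K(c)
    return cv2.projectPoints(np.array(P,float).reshape(-1,3),cv2.Rodrigues(E[:3,:3])[0],E[:3,3],k,d)[0].reshape(-1,2)
def crop(c,name,x0,y0,x1,y1,s):
    im=cv2.resize(c["color"][y0:y1,x0:x1],None,fx=s,fy=s,interpolation=cv2.INTER_CUBIC); cv2.imwrite("pics/"+name,im)
def two(c1,p1,c2,p2):
    o1,r1=ray(c1,p1); o2,r2=ray(c2,p2); r1=r1[0];r2=r2[0]
    t=np.linalg.lstsq(np.c_[r1,-r2],o2-o1,rcond=None)[0]
    a=o1+r1*t[0]; b=o2+r2*t[1]; return (a+b)/2, np.linalg.norm(a-b)
E
python3 - <<'E'
from h import *
c=eyes.camera("top"); s=eyes.camera("scene")
crop(c,"t1.png",330,130,490,330,3); crop(c,"t2.png",140,130,300,290,4); crop(s,"s1.png",80,80,220,210,5)
# quick
print("bottle top",plane(c,[[253,253],[107,217]],0.12)); print("wheel",plane(c,[[244,183],[176,254]],.048))
g=cv2.cvtColor(c["color"],cv2.COLOR_BGR2HSV)
for p in [(253,186),(190,250),(253,253),(375,230),(405,200)]: print(p,g[p[1],p[0]],c["color"][p[1],p[0]])
E
```

```text
bottle top [[0.4619326  0.20399841 0.12      ]
 [0.53939319 0.55951497 0.12      ]]
wheel [[0.63972443 0.22987065 0.048     ]
 [0.45322569 0.39984703 0.048     ]]
(253, 186) [ 26  26 157] [141 155 157]
(190, 250) [ 18 121  82] [43 66 82]
(253, 253) [60  4 57] [56 57 56]
(375, 230) [ 10  14 109] [103 105 109]
(405, 200) [ 0 11 67] [64 64 67]
```

View pics/t1.png

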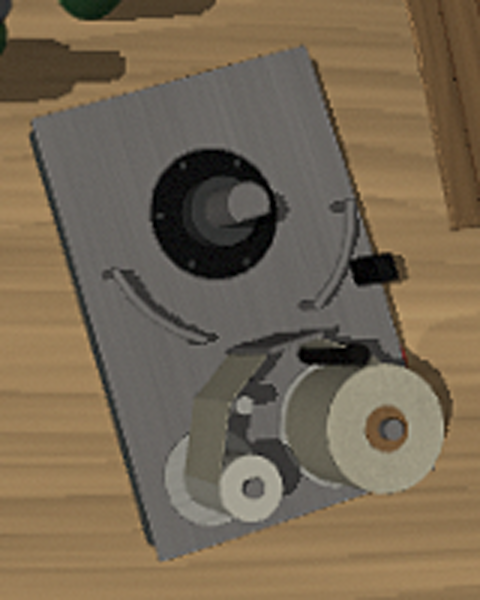

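View pics/t2.png

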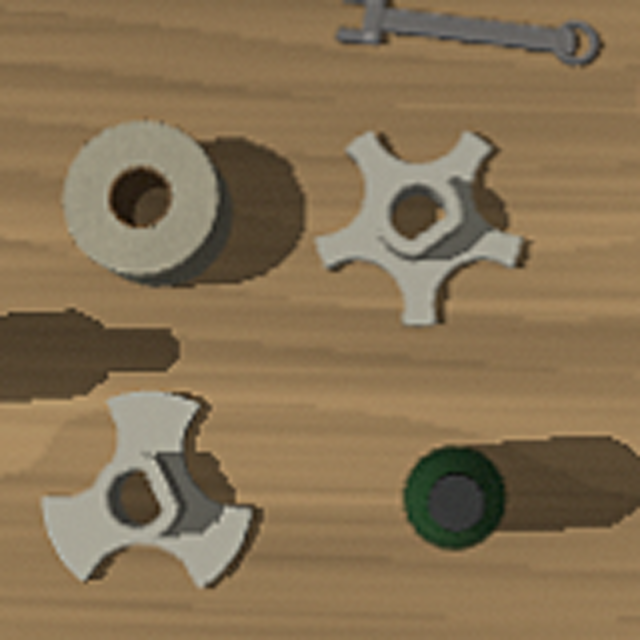

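View pics/s1.png

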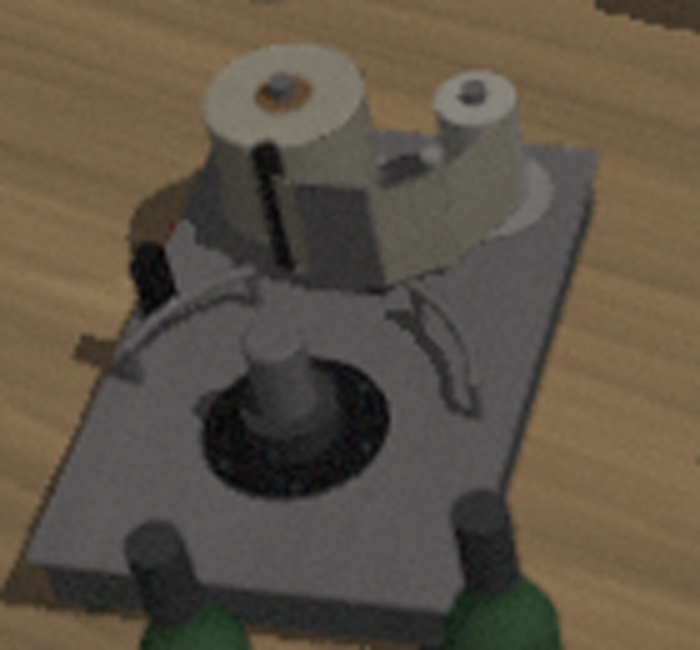

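```bash
cat > wheel.py <<'E'
from h import *
def wheel(c,guess,verbose=1):
    g=cv2.cvtColor(c["color"],cv2.COLOR_BGR2HSV)
    u0=proj(c,[guess])[0]; m=(g[...,1]<65)&(g[...,2]>85)
    yy,xx=np.mgrid[:384,:512]; m&=np.hypot(xx-u0[0],yy-u0[1])<62*1.2
    m=m.astype(np.uint8)*255
    n,l,st,_=cv2.connectedComponentsWithStats(m,connectivity=4)
    best=min(range(1,n),key=lambda i:1e9 if st[i,4]<300 else np.hypot(*(np.array(np.argwhere(l==i).mean(0))[::-1]-u0)))
    m=(l==best).astype(np.uint8)
    ct=max(cv2.findContours(m,cv2.RETR_EXTERNAL,cv2.CHAIN_APPROX_NONE)[0],key=cv2.contourArea).reshape(-1,2)
    P=plane(c,ct,0.012)[:,:2]
    return m,P
def fit(P,g):
    ctr=np.array(g[:2]);
    # centroid of extreme tips: iterate circle fit of radius .07 to far points
    for _ in range(20):
        d=P-ctr; r=np.hypot(*d.T); s=r>0.062
        A=np.c_[2*P[s],np.ones(s.sum())]; x=np.linalg.lstsq(A,(P[s]**2).sum(1),rcond=None)[0]; ctr=x[:2]
    d=P-ctr; r=np.hypot(*d.T); a=np.arctan2(d[:,1],d[:,0]); s=r>0.058
    ph=np.angle(np.exp(5j*a[s]).mean())/5
    return ctr,np.sqrt(x[2]+ctr@ctr),np.degrees(ph),s.sum()
E
python3 - <<'E'
from wheel import *
for n in("top","scene"):
    c=eyes.camera(n); m,P=wheel(c,[.64,.23,.012]); print(n,m.sum(),fit(P,[.64,.23]))
    u=proj(c,[[.64,.23,.03]])[0].astype(int)
    im=c["color"].copy(); cv2.imwrite(f"pics/w{n}.png",cv2.resize(np.hstack([im[u[1]-35:u[1]+35,u[0]-35:u[0]+35],cv2.cvtColor(m*255,cv2.COLOR_GRAY2BGR)[u[1]-35:u[1]+35,u[0]-35:u[0]+35]]),None,fx=5.7,fy=5.7,interpolation=cv2.INTER_CUBIC))
E
```

```text
top 1022 (array([0.64063685, 0.22963475]), np.float64(0.06805401838609998), np.float64(-34.951653596509644), np.int64(69))
scene 855 (array([0.64112004, 0.23061423]), np.float64(0.06922225594934107), np.float64(-34.0358773106694), np.int64(70))
```

View pics/wtop.png

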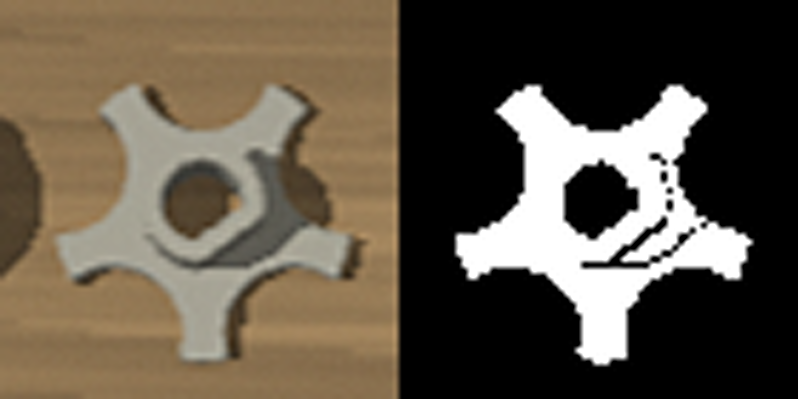

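View pics/wscene.png

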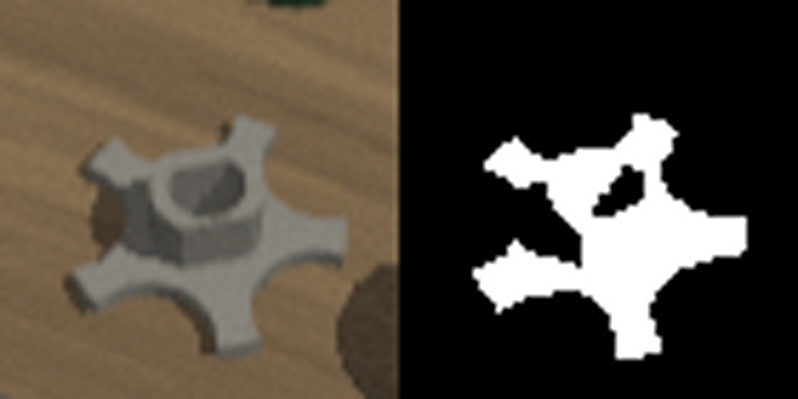

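```bash
python3 - <<'E'
from h import *
c=eyes.camera("top"); s=eyes.camera("scene")
# deck corners (t1 crop: px=330+x/3, 130+y/3)
q=np.array([[32,120],[305,47],[160,560]])/3+[330-1/3,130-1/3]
P=plane(c,q,.06); print("deck top corners",P)
d=P[2]-P[0]; print("long edge ang",np.degrees(np.arctan2(d[1],d[0])),np.hypot(*d[:2])); d=P[1]-P[0]; print("short",np.degrees(np.arctan2(d[1],d[0])),np.hypot(*d[:2]))
q=np.array([[28,562],[598,150],[448,612]])/5+[80-.4,80-.4]
P=plane(s,q,.06); print("scene corners",P)
d=P[2]-P[0]; print(np.degrees(np.arctan2(d[1],d[0])),np.hypot(*d[:2])); d=P[1]-P[2]; print(np.degrees(np.arctan2(d[1],d[0])),np.hypot(*d[:2]))
for n,im,(x0,y0) in(("top",c,(385,165)),("scene",s,(115,125))):
    w=im["color"][y0:y0+65,x0:x0+65].astype(float)*2.2
    cv2.imwrite(f"pics/sh_{n}.png",cv2.resize(np.clip(w,0,255).astype(np.uint8),None,fx=9,fy=9,interpolation=cv2.INTER_CUBIC))
# black flange
for n,im,g0 in(("top",c,(401,201)),("scene",s,(139,166))):
    g=cv2.cvtColor(im["color"],cv2.COLOR_BGR2GRAY); m=(g<48).astype(np.uint8)
    yy,xx=np.mgrid[:384,:512]; m[np.hypot(xx-g0[0],yy-g0[1])>27]=0
    ct=max(cv2.findContours(m,cv2.RETR_EXTERNAL,cv2.CHAIN_APPROX_NONE)[0],key=cv2.contourArea).reshape(-1,2)
    h=cv2.convexHull(ct).reshape(-1,2)
    p=plane(im,h,.06)[:,:2]; A=np.c_[2*p,np.ones(len(p))]; x=np.linalg.lstsq(A,(p**2).sum(1),rcond=None)[0]
    print(n,"flange",x[:2],np.sqrt(x[2]+x[:2]@x[:2]),np.abs(np.hypot(*(p-x[:2]).T)-np.sqrt(x[2]+x[:2]@x[:2])).max())
E
```

```text
deck top corners [[ 0.67794229 -0.02023019  0.06      ]
 [ 0.75104818 -0.27347315  0.06      ]
 [ 0.30280189 -0.12949302  0.06      ]]
long edge ang -163.76135041133134 0.3907283967412431
short -73.89768868577917 0.2635838967459199
scene corners [[ 0.75356497 -0.27040004  0.06      ]
 [ 0.30108638 -0.13164442  0.06      ]
 [ 0.68120364 -0.02437496  0.06      ]]
106.38975748407863 0.2564459024273892
-164.2408818916497 0.3949631163624439
top flange [ 0.59917464 -0.18136173] 0.057025325704956165 0.00148957171297507
scene flange [ 0.5966996  -0.18361117] 0.05776242828749524 0.004846986549724222
```

View pics/sh_top.png

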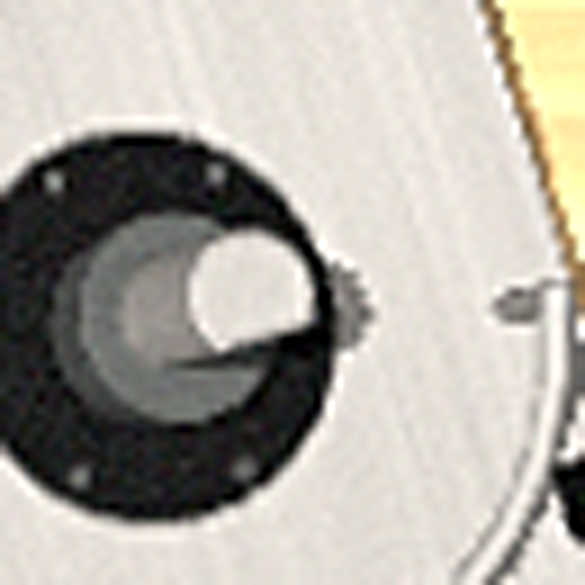

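View pics/sh_scene.png

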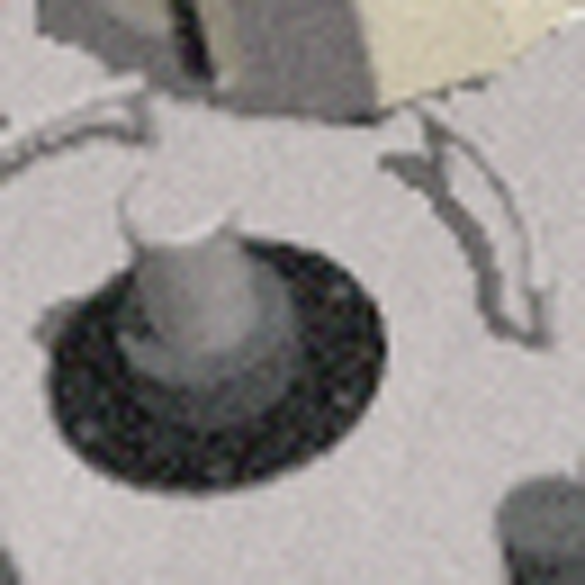

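```bash
python3 - <<'E'
from h import *
c=eyes.camera("top"); s=eyes.camera("scene")
def cf(p):
    A=np.c_[2*p,np.ones(len(p))]; x=np.linalg.lstsq(A,(p**2).sum(1),rcond=None)[0]; return x[:2],np.sqrt(x[2]+x[:2]@x[:2])
g=cv2.cvtColor(c["color"],cv2.COLOR_BGR2GRAY).astype(np.float32)
# top disc mask: bright region threshold
roi=np.zeros_like(g,np.uint8); cv2.circle(roi,(413,197),11,1,-1)
S=8; big=cv2.resize(g[180:220,395:430],None,fx=S,fy=S,interpolation=cv2.INTER_CUBIC)
print(np.round(g[190:208,400:426:1]).astype(int))
# flange bottom/collar
m=(big>85).astype(np.uint8)
n,l,st,ce=cv2.connectedComponentsWithStats(m)
i=l[(198-180)*S,(412-395)*S]; m=(l==i).astype(np.uint8)
ct=max(cv2.findContours(m,cv2.RETR_EXTERNAL,cv2.CHAIN_APPROX_NONE)[0],key=cv2.contourArea).reshape(-1,2)
px=(ct+.5)/S-.5+[395,180]
P=plane(c,px,.139)[:,:2]
print(len(P),P.min(0),P.max(0))
# chord: fit: points with local direction near -164 extreme
a=np.radians(-164); e=np.array([np.cos(a),np.sin(a)]); t=np.array([-e[1],e[0]])
ctr=P.mean(0)
for _ in range(10):
    k=(P-ctr)@e<0.006; ctr,r=cf(P[k])
print("circle",ctr,r,np.abs(np.hypot(*(P[k]-ctr).T)-r).max())
d=P-ctr; k=((d@e)>0.008)&(np.abs(d@t)<0.008)
v=np.polyfit(d[k]@t,d[k]@e,1); print("chord n",k.sum(),"dist",v[1],"ang corr",-np.degrees(np.arctan(v[0])),-164-np.degrees(np.arctan(v[0])))
cv2.imwrite("pics/big.png",cv2.resize(np.hstack([np.clip(big*1.7,0,255).astype(np.uint8),m*255]),None,fx=1.3,fy=1.3))
E
```

```text
[[ 51  53  53  51  52  53  51  53  50  46  28  42  47  51  26   9   5   8
   14  85 107 107 105 103 103 104]
 [ 53  51  54  52  52  49  46  50  44  68  86  94  91  97  92  64  33   6
    1  57 112 109 104 103 105 103]
 [ 51  52  51  48  47  49  48  55  95  97 104 104 100 104 107 105  94  50
    9   7 116 109 109 104 104 103]
 [ 48  47  46  50  54  57  55  85 102 104 103 102 101 102 103 104 105  92
   42   0  41 117 113 107 103 104]
 [ 51  52  57  60  61  59  69 103 105 101 101 101 101 101 100 101 102 110
   96  16   0  62  66 115 108 104]
 [ 57  61  63  65  64  60  90 101 101 100 100 100 102 103 102 100 101 106
  113  45   0  28  56  55  69 107]
 [ 66  63  64  66  63  61 103 105 102 100 101 100 102 103 100 100 102 102
  111  68   0  31  62  54  71 108]
 [ 67  66  66  66  68  60 106 106 101 101  99 102 101 103 100 101 103 104
  106  96  10   3  60  57  49  73]
 [ 65  68  71  66  66  65 108 105  98  99 100 100 102 101 102 101 103 103
  110  83   4   1  63  60  54  79]
 [ 69  66  69  70  66  65  94 105 101 101 100 103 101 102 102 102 105 105
  116  76  11   0  38  58  57  49]
 [ 70  69 
[... 378 characters left out ...]
  16   4   1
    8   8   0   3  41  65  79 109]
 [ 61  64  61  60  58  60  58  46  38  36  15  18  25  23  22  20   3   8
    6   8  16  16  76 116 106 107]
 [ 52  57  58  46  40  30  26  24  21  29  27  28  28  29  19   7   6  14
   16  17   6  15  92 109 105 101]
 [ 49  48  51  52  53  54  55  54  52  52  53  53  56  53  26  11  19  19
    8  10  10  19  96 106 102 102]
 [ 54  53  49  51  51  48  50  50  52  52  51  54  56  37   9   6  11  16
    8  14  10  28 114 105 101 104]]
303 [ 0.58434893 -0.19652356] [ 0.61529718 -0.161867  ]
circle [ 0.5980829  -0.17922939] 0.01721799969809752 0.0006757471563533929
chord n 48 dist 0.009719004177559979 ang corr -1.579622452778523 -165.57962245277852
```

View pics/big.png

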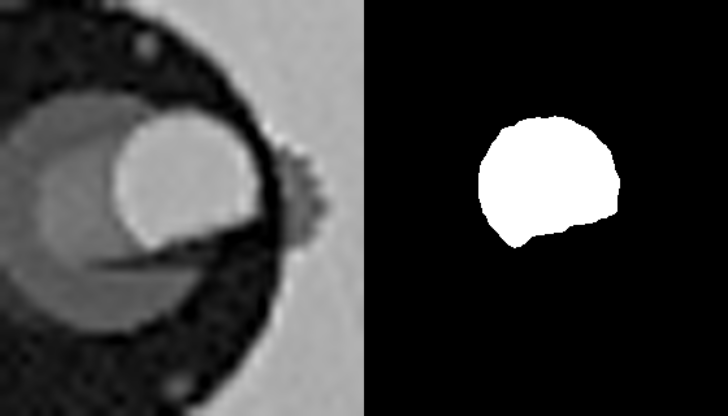

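```bash
python3 -m pendant '[[[0,30,50,0,0,0.1,93],[0,60,100,0,0,0.2,93],[30,110,142,0,0,0.35,93],[60,170,142,0,0,0.5,93],[90,230,142,0,0,0.65,93],[120,290,142,0,0,0.8,93],[150,350,142,0,0,0.95,93],[180,405,142,0,0,1.1,93],[210,460,142,0,0,1.25,93],[240,515,142,0,0,1.4,93],[270,570,142,0,0,1.55,93],[300,625,142,0,0,1.7,93],[330,680,142,0,0,1.85,93],[360,735,142,0,0,1.94,93],[385,790,142,0,0,1.94,93],[410,845,142,0,0,1.94,93],[430,895,142,0,0,1.94,93],[437,925,142,0,0,1.94,93],[437,925,142,0,0,1.94,93],[437,925,142,0,0,1.94,93]]]' 20
cat > st.py <<'E'
from h import *
from scipy.spatial.transform import Rotation as R
def st():
    o=monitor.get_obs(); q=o["eef_rot"]; M=R.from_quat(np.r_[q[1:],q[0]]).as_matrix()
    print("t",round(o["time"],2),"pos",np.round(o["eef_pos"]*1000,1),"jaw",round(np.degrees(np.arctan2(M[1,1],M[0,1])),2),"tilt z",np.round(M[:,2],4),"F",np.round(o["wrist_force"],1),"T",np.round(o["torque"],2),"w mm",round(o["width"]*93,1),"q",np.round(o["qpos"],2))
if __name__=="__main__": st()
E
python3 st.py
```

```text
time: 3.0
eef_pos: [0.6406, 0.2285, 0.3603]
eef_rot: [0.0, 0.443, 0.897, -0.001]
wrist_force: [-0.7, -0.4, 0.4]
width: 1.002
t 3.0 pos [640.6 228.5 360.3] jaw 37.46 tilt z [-3.e-04 -1.e-03 -1.e+00] F [-0.7 -0.4  0.4] T [-0.04 -0.13 -0.05] w mm 93.2 q [ 0.    0.51 -0.69  1.51  0.34  1.25 -0.08]
```

```bash
python3 -m pendant '[[[0,1,-50,0,0,0,93],[0,1,-110,0,0,0,93],[0,1,-170,0,0,0,93],[0,1,-230,0,0,0,93],[0,1,-280,0,0,0,93],[0,1,-310,0,0,0,93],[0,1,-330,0,0,0,93],[0,1,-342,0,0,0,93],[0,1,-342,0,0,0,93]]]'
python3 st.py; python3 - <<'E'
from h import *
c=eyes.camera("scene"); crop(c,"s2.png",200,150,330,260,6)
E
```

```text
time: 4.12
eef_pos: [0.6408, 0.2291, 0.0184]
eef_rot: [0.0, 0.443, 0.897, -0.001]
wrist_force: [0.1, 0.6, -0.2]
width: 0.998
t 4.12 pos [640.8 229.1  18.4] jaw 37.44 tilt z [-2.0e-04 -1.2e-03 -1.0e+00] F [ 0.1  0.6 -0.2] T [-0.03 -0.15  0.  ] w mm 92.8 q [-0.12  0.84 -0.5   1.81  0.62  0.66 -0.33]
```

View pics/s2.png

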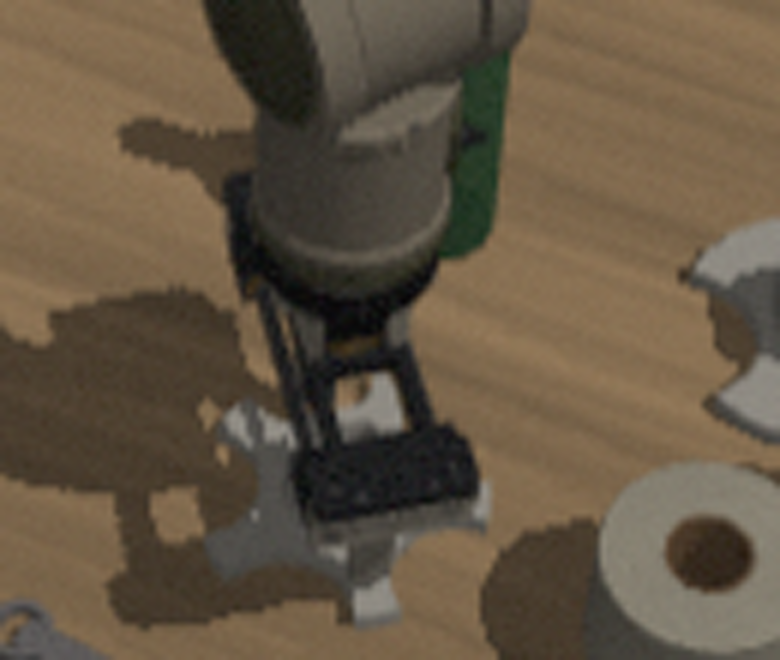

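The gripper straddles the boss (around crop pixel 390,480), jaws on the flat sides. Closing.

```bash
python3 -m pendant '[[[0,0,0,0,0,0,60],[0,0,0,0,0,0,48],[0,0,0,0,0,0,40],[0,0,0,0,0,0,30],[0,0,0,0,0,0,30],[0,0,0,0,0,0,30],[0,0,0,0,0,0,30]]]' 35
python3 st.py
```

```text
time: 5.05
eef_pos: [0.6409, 0.2293, 0.019]
eef_rot: [0.0, 0.443, 0.897, -0.0]
wrist_force: [-0.7, -0.9, 0.8]
width: 0.47
t 5.05 pos [640.9 229.3  19. ] jaw 37.45 tilt z [ 3.e-04 -1.e-03 -1.e+00] F [-0.7 -0.9  0.8] T [-0.12  0.06 -0.02] w mm 43.7 q [-0.12  0.84 -0.5   1.81  0.62  0.66 -0.33]
```

```bash
python3 -m pendant '[[[0,0,10,0,0,0,30],[0,0,40,0,0,0,30],[0,0,90,0,0,0,30],[0,0,140,0,0,0,30],[0,0,190,0,0,0,30],[0,0,240,0,0,0,30],[0,-10,275,0,0,-0.05,30],[0,-50,275,0,0,-0.1,30],[-10,-100,275,0,0,-0.15,30],[-15,-150,275,0,0,-0.2,30],[-20,-200,275,0,0,-0.25,30],[-25,-250,275,0,0,-0.3,30],[-30,-300,275,0,0,-0.35,30],[-35,-350,275,0,0,-0.374,30],[-40,-390,260,0,0,-0.374,30],[-43,-410,230,0,0,-0.374,30],[-43,-410,210,0,0,-0.374,30],[-43,-410,210,0,0,-0.374,30],[-43,-410,210,0,0,-0.374,30]]]'
python3 st.py; python3 - <<'E'
from h import *
c=eyes.camera("scene"); crop(c,"s3.png",70,60,230,210,4); s=eyes.camera("top");crop(s,"t3.png",320,110,500,290,4)
E
```

```text
time: 7.42
eef_pos: [0.5984, -0.1801, 0.2301]
eef_rot: [0.001, 0.601, 0.799, -0.0]
wrist_force: [0.7, -0.0, -2.8]
width: 0.47
t 7.42 pos [ 598.4 -180.1  230.1] jaw 16.06 tilt z [ 1.e-03 -9.e-04 -1.e+00] F [ 0.7 -0.  -2.8] T [-0.02 -0.11 -0.01] w mm 43.7 q [ 0.57  0.52 -0.55  1.8   0.33  0.91  0.15]
```

View pics/s3.png

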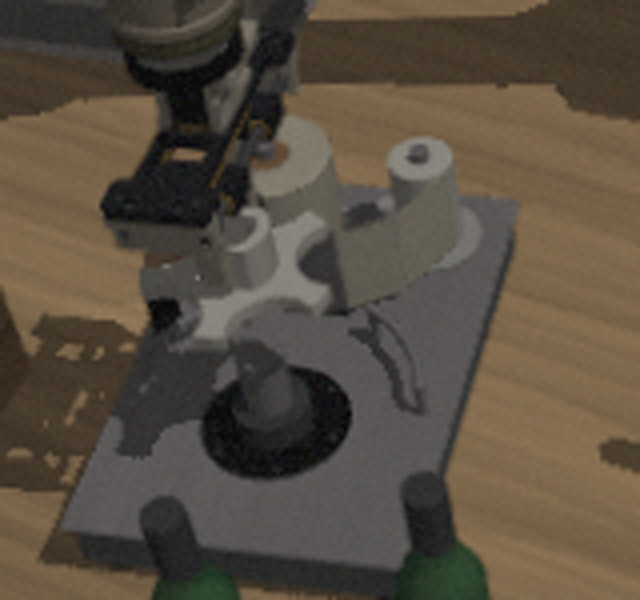

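View pics/t3.png

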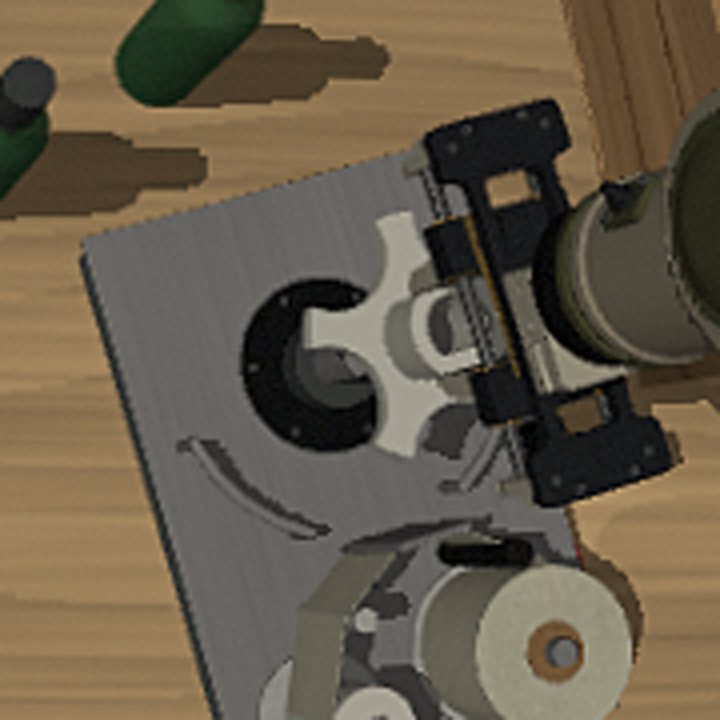

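```bash
python3 -m pendant '[[[0,-1,-20,0,0,0,30],[0,-1,-40,0,0,0,30],[0,-1,-60,0,0,0,30],[0,-1,-68,0,0,0,30],[0,-1,-68,0,0,0,30],[0,-1,-68,0,0,0,30]]]'
python3 st.py; python3 - <<'E'
from h import *
c=eyes.camera("scene"); crop(c,"s4.png",90,90,190,190,6); s=eyes.camera("top");crop(s,"t4.png",370,150,470,250,6)
E
```

```text
time: 8.28
eef_pos: [0.599, -0.1811, 0.1628]
eef_rot: [0.001, 0.601, 0.799, 0.0]
wrist_force: [0.1, -0.5, -2.8]
width: 0.474
t 8.28 pos [ 599.  -181.1  162.8] jaw 16.07 tilt z [ 0.0025 -0.0015 -1.    ] F [ 0.1 -0.5 -2.8] T [ 0.01 -0.05  0.04] w mm 44.1 q [ 0.54  0.59 -0.51  1.87  0.4   0.79  0.1 ]
```

View pics/s4.png

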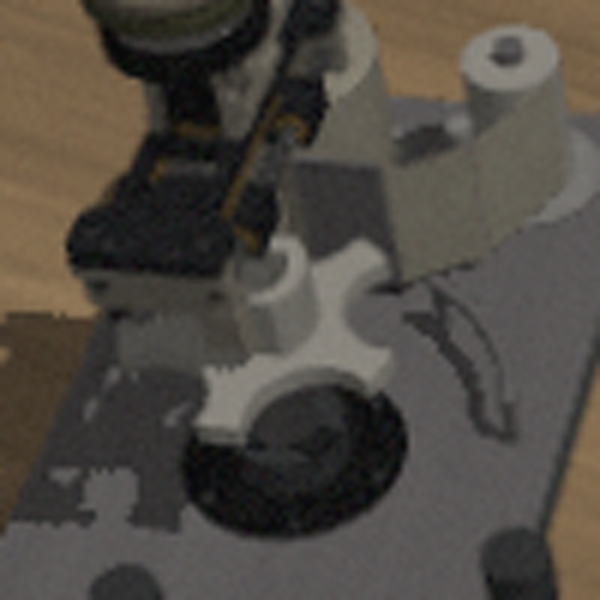

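View pics/t4.png

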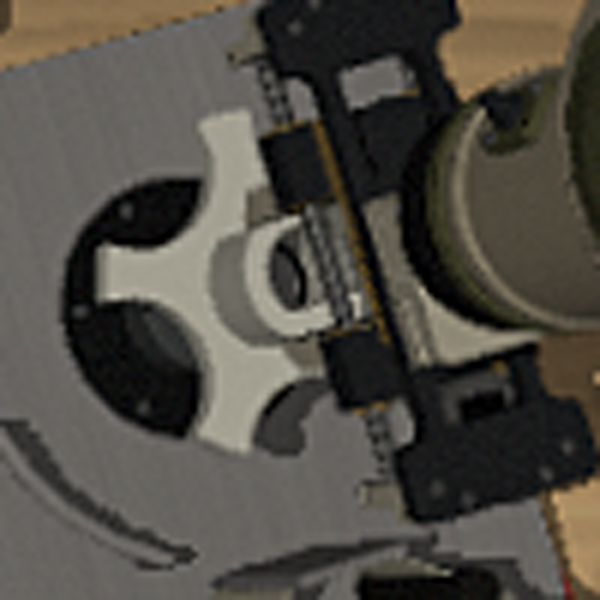

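```bash
python3 -m pendant '[[[0,0,-3,0,0,0,30],[0,0,-5,0,0,0,30],[0,0,-7,0,0,0,30],[0,0,-8,0,0,0,30]]]'
python3 st.py; python3 - <<'E'
from h import *
c=eyes.camera("top")
P=plane(c,np.array([[225,115],[98,275],[222,447]])/6+[370-.4,150-.4],.156)[:,:2]
d=P-[.599,-.1811]; print(np.hypot(*d.T),np.degrees(np.arctan2(d[:,1],d[:,0])))
E
```

```text
time: 8.88
eef_pos: [0.5989, -0.1813, 0.1548]
eef_rot: [0.002, 0.601, 0.799, 0.0]
wrist_force: [-0.9, -0.7, -2.6]
width: 0.47
t 8.88 pos [ 598.9 -181.3  154.8] jaw 16.06 tilt z [ 0.0025 -0.0018 -1.    ] F [-0.9 -0.7 -2.6] T [-0.18 -0.04 -0.  ] w mm 43.7 q [ 0.54  0.6  -0.51  1.87  0.41  0.77  0.09]
[0.06952204 0.0743756  0.0704255 ] [ 16.35928634  88.92609564 158.90512422]
```

```bash
python3 -m pendant '[[[0,0,-2,0,0,0,30],[0,0,-4,0,0,0,30],[0,0,-6,0,0,0,30],[0,0,-6,0,0,0,30]]]'
python3 st.py
```

```text
time: 9.43
eef_pos: [0.5987, -0.1814, 0.1485]
eef_rot: [0.001, 0.601, 0.799, -0.0]
wrist_force: [0.4, -0.9, -3.5]
width: 0.472
t 9.43 pos [ 598.7 -181.4  148.5] jaw 16.06 tilt z [ 0.002  -0.0018 -1.    ] F [ 0.4 -0.9 -3.5] T [-0.28 -0.   -0.01] w mm 43.9 q [ 0.54  0.61 -0.5   1.88  0.41  0.76  0.08]
```

```bash
python3 -m pendant '[[[0,0,-3,0,0,0,30],[0,0,-6,0,0,0,30],[0,0,-10,0,0,0,30],[0,0,-14,0,0,0,30],[0,0,-18,0,0,0,30],[0,0,-18,0,0,0,30]]]'
python3 st.py
```

```text
time: 10.18
eef_pos: [0.5988, -0.1816, 0.1301]
eef_rot: [0.001, 0.601, 0.799, -0.0]
wrist_force: [1.4, -2.1, -5.0]
width: 0.469
t 10.18 pos [ 598.8 -181.6  130.1] jaw 16.05 tilt z [ 0.0019 -0.0018 -1.    ] F [ 1.4 -2.1 -5. ] T [-0.65 -0.3  -0.  ] w mm 43.6 q [ 0.53  0.63 -0.49  1.89  0.43  0.73  0.07]
```

```bash
python3 -m pendant '[[[0.5,-0.7,0,0,0,0,30],[0.5,-0.7,-4,0,0,0,30],[0.5,-0.7,-8,0,0,0,30],[0.5,-0.7,-12,0,0,0,30],[0.5,-0.7,-16,0,0,0,30],[0.5,-0.7,-16,0,0,0,30]]]'
python3 st.py
```

```text
time: 10.92
eef_pos: [0.599, -0.1822, 0.1136]
eef_rot: [0.001, 0.601, 0.799, -0.0]
wrist_force: [0.5, -0.6, -3.0]
width: 0.472
t 10.93 pos [ 599.  -182.2  113.6] jaw 16.06 tilt z [ 0.0012 -0.0016 -1.    ] F [ 0.5 -0.6 -3. ] T [ 0.06 -0.12 -0.01] w mm 43.9 q [ 0.52  0.65 -0.47  1.9   0.45  0.7   0.06]
```

Free again. 9.6 mm to home; last part slowly.

```bash
python3 -m pendant '[[[0,0,-3,0,0,0,30],[0,0,-6,0,0,0,30],[0,0,-7.5,0,0,0,30],[0,0,-9,0,0,0,30],[0,0,-10,0,0,0,30],[0,0,-10.5,0,0,0,30],[0,0,-10.5,0,0,0,30]]]'
python3 st.py
```

```text
time: 11.8
eef_pos: [0.5991, -0.1822, 0.104]
eef_rot: [0.001, 0.601, 0.799, -0.0]
wrist_force: [-2.4, 0.4, 6.4]
width: 0.474
t 11.8 pos [ 599.1 -182.2  104. ] jaw 16.05 tilt z [ 0.0015 -0.0022 -1.    ] F [-2.4  0.4  6.4] T [0.09 0.68 0.  ] w mm 44.1 q [ 0.51  0.66 -0.47  1.91  0.46  0.68  0.05]
```

```bash
python3 -m pendant '[[[0,0,0,0,0,0,48],[0,0,0,0,0,0,55],[0,0,0,0,0,0,65],[0,0,0,0,0,0,65],[0,0,10,0,0,0,65],[0,0,40,0,0,0,75],[0,0,90,0,0,0,93],[0,0,150,0,0,0,93],[30,60,200,0,0,0,93],[30,120,260,0,0,0,93],[30,180,290,0,0,0,93],[30,230,290,0,0,0,93],[30,230,290,0,0,0,93]]]'
python3 st.py; python3 - <<'E'
from wheel import *
c=eyes.camera("top"); s=eyes.camera("scene"); crop(c,"t5.png",370,150,470,250,6); crop(s,"s5.png",90,90,190,190,6)
cv2.imwrite("pics/t5f.png",c["color"])
E
```

```text
time: 13.42
eef_pos: [0.6285, 0.0523, 0.3965]
eef_rot: [0.002, 0.6, 0.8, 0.001]
wrist_force: [0.6, 0.1, 0.6]
width: 1.001
t 13.43 pos [628.5  52.3 396.5] jaw 16.3 tilt z [ 4.e-03 -6.e-04 -1.e+00] F [0.6 0.1 0.6] T [ 0.   -0.07  0.04] w mm 93.1 q [ 0.26  0.4  -0.63  1.57  0.24  1.25 -0.13]
```

View pics/t5.png

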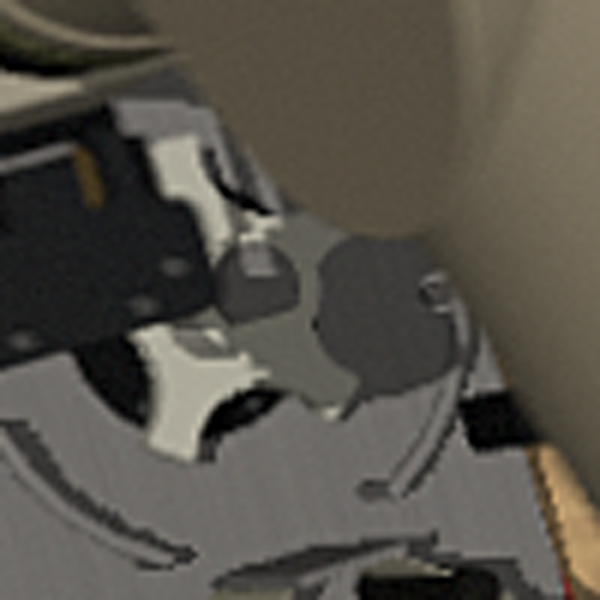

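View pics/s5.png

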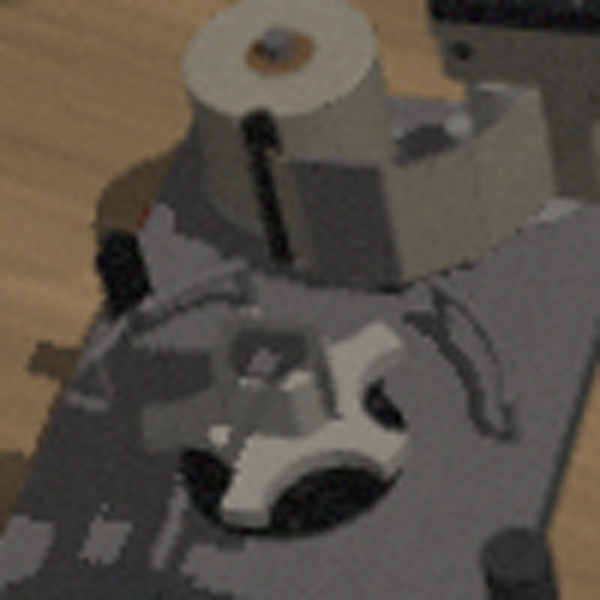

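View pics/t5f.png

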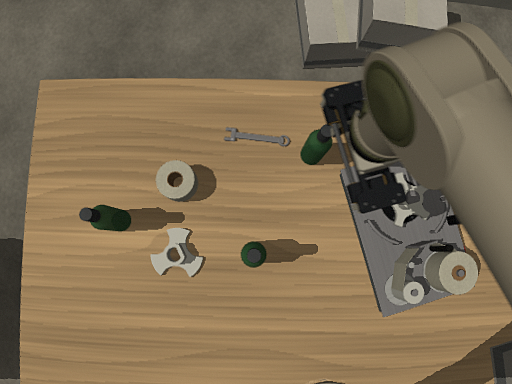

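```bash
python3 - <<'E'
from h import *
c=eyes.camera("top"); s=eyes.camera("scene")
g=cv2.cvtColor(c["color"],cv2.COLOR_BGR2HSV)
x0,y0,S=235,235,8
b=cv2.resize(c["color"][y0:y0+38,x0:x0+38],None,fx=S,fy=S,interpolation=cv2.INTER_CUBIC); h=cv2.cvtColor(b,cv2.COLOR_BGR2HSV)
green=((h[...,0]>40)&(h[...,0]<90)&(h[...,1]>90)).astype(np.uint8)
cap=((h[...,1]<40)&(h[...,2]>35)&(h[...,2]<90)).astype(np.uint8)
def fc(m,z):
    ct=max(cv2.findContours(m,cv2.RETR_EXTERNAL,cv2.CHAIN_APPROX_NONE)[0],key=cv2.contourArea).reshape(-1,2)
    px=(ct+.5)/S-.5+[x0,y0]; p=plane(c,px,z)[:,:2]
    A=np.c_[2*p,np.ones(len(p))]; x=np.linalg.lstsq(A,(p**2).sum(1),rcond=None)[0]; return x[:2],np.sqrt(x[2]+x[:2]@x[:2]),px.mean(0)
print("cap",fc(cap,.24)); print("body",fc(green|cap,.148))
cv2.imwrite("pics/b.png",np.hstack([b,cv2.cvtColor(green*255,8),cv2.cvtColor(cap*255,8)])[:, :800])
crop(s,"sb.png",240,110,310,210,6)
E
```

```text
cap (array([0.46061067, 0.20362257]), np.float64(0.014236067085037959), array([253.73524845, 255.11374224]))
body (array([0.46052113, 0.20373634]), np.float64(0.028364495783963526), array([253.28500859, 253.93191581]))
```

View pics/sb.png

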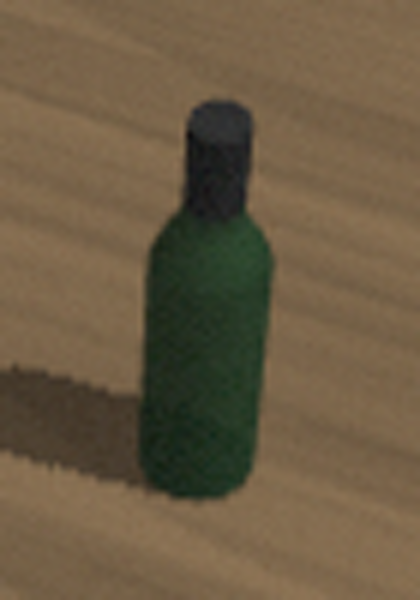

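View pics/b.png

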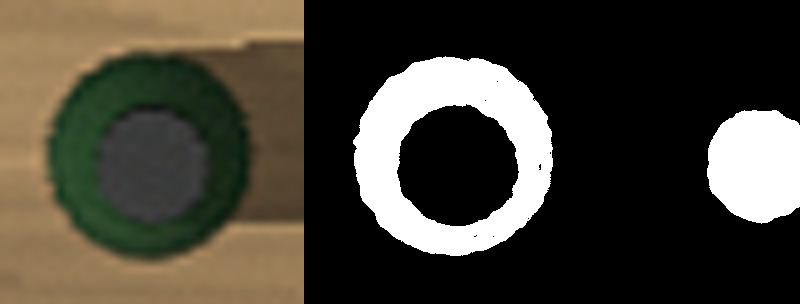

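```bash
python3 -m pendant '[[[-40,36,0,0,0,0,93],[-90,80,0,0,0,0,93],[-140,125,-10,0,0,0,93],[-168,151,-50,0,0,0,93],[-168,151,-90,0,0,0,93],[-168,151,-130,0,0,0,93],[-168,151,-130,0,0,0,93]]]'
python3 st.py; python3 - <<'E'
from h import *
c=eyes.camera("top"); s=eyes.camera("scene"); crop(s,"s6.png",230,80,330,210,4); crop(c,"t6.png",200,190,320,310,4)
E
```

```text
time: 14.5
eef_pos: [0.46, 0.1963, 0.2623]
eef_rot: [0.0, 0.602, 0.799, -0.003]
wrist_force: [0.9, -0.4, -0.2]
width: 1.003
t 14.5 pos [460.  196.3 262.3] jaw 16.0 tilt z [-0.0031 -0.0052 -1.    ] F [ 0.9 -0.4 -0.2] T [-0.04 -0.13 -0.05] w mm 93.3 q [ 0.01  0.35 -0.69  2.02  0.29  0.88 -0.56]
```

View pics/s6.png

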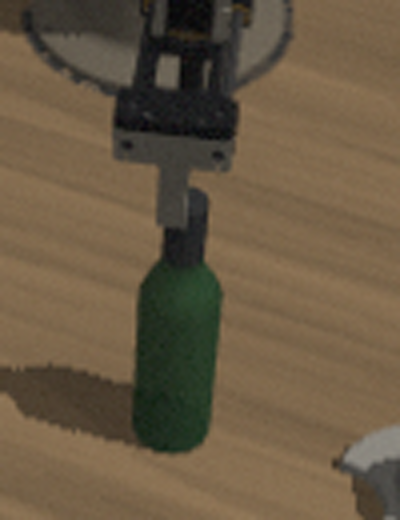

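View pics/t6.png

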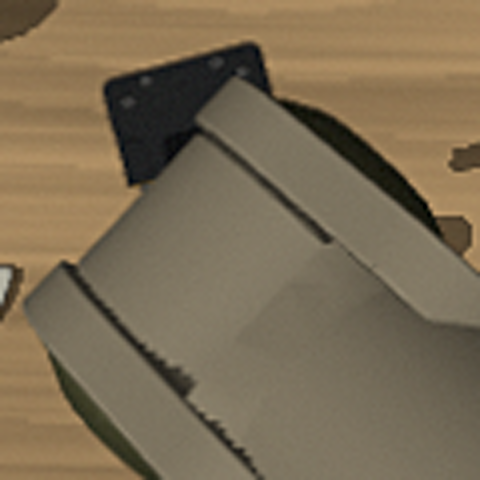

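```bash
python3 -m pendant '[[[0.5,7.4,0,0.005,-0.003,0,93],[0.5,7.4,-10,0.005,-0.003,0,93],[0.5,7.4,-30,0.005,-0.003,0,93],[0.5,7.4,-50,0.005,-0.003,0,93],[0.5,7.4,-65,0.005,-0.003,0,93],[0.5,7.4,-65,0.005,-0.003,0,93],[0.5,7.4,-65,0.005,-0.003,0,93]]]'
python3 st.py
```

```text
time: 15.48
eef_pos: [0.4623, 0.2058, 0.2006]
eef_rot: [0.001, 0.602, 0.799, 0.003]
wrist_force: [-0.1, 0.3, 0.2]
width: 1.001
t 15.47 pos [462.3 205.8 200.6] jaw 16.03 tilt z [ 0.0052  0.0026 -1.    ] F [-0.1  0.3  0.2] T [-0.05 -0.1   0.02] w mm 93.1 q [-0.06  0.42 -0.64  2.09  0.38  0.73 -0.66]
```

```bash
python3 -m pendant '[[[-1.8,-2,-2,-0.003,0.005,0,93],[-1.8,-2,-2,-0.003,0.005,0,93],[-1.8,-2,-2,-0.003,0.005,0,80],[-1.8,-2,-2,-0.003,0.005,0,60]]]'
python3 st.py
```

```text
time: 15.98
eef_pos: [0.4606, 0.2038, 0.1987]
eef_rot: [0.0, 0.602, 0.799, 0.0]
wrist_force: [0.2, -0.2, -0.7]
width: 0.833
t 15.97 pos [460.6 203.8 198.7] jaw 16.02 tilt z [ 5.e-04 -3.e-04 -1.e+00] F [ 0.2 -0.2 -0.7] T [-0.1  -0.11 -0.01] w mm 77.5 q [-0.06  0.43 -0.64  2.09  0.38  0.74 -0.66]
```

```bash
python3 -m pendant '[[[0,0,0,0,0,0,50],[0,0,0,0,0,0,40],[0,0,0,0,0,0,33],[0,0,0,0,0,0,28],[0,0,0,0,0,0,20],[0,0,0,0,0,0,15],[0,0,0,0,0,0,15],[0,0,0,0,0,0,15],[0,0,0,0,0,0,15]]]' 40
python3 st.py
python3 -m pendant '[[[0,0,5,0,0,0,15],[0,0,15,0,0,0,15],[0,0,25,0,0,0,15],[0,0,25,0,0,0,15]]]' 45
python3 st.py;  python3 - <<'E'
from h import *
c=eyes.camera("top"); s=eyes.camera("scene"); crop(s,"s7.png",230,80,330,210,4)
E
```

```text
time: 17.1
eef_pos: [0.4604, 0.2037, 0.1987]
eef_rot: [0.0, 0.602, 0.799, -0.0]
wrist_force: [-1.8, 0.3, 1.3]
width: 0.304
t 17.1 pos [460.4 203.7 198.7] jaw 16.02 tilt z [ 2.e-04 -5.e-04 -1.e+00] F [-1.8  0.3  1.3] T [-0.19  0.34 -0.  ] w mm 28.3 q [-0.06  0.43 -0.64  2.09  0.38  0.74 -0.66]
time: 17.6
eef_pos: [0.4609, 0.204, 0.2247]
eef_rot: [0.001, 0.602, 0.799, 0.001]
wrist_force: [0.1, -0.6, -6.0]
width: 0.304
t 17.6 pos [460.9 204.  224.7] jaw 16.0 tilt z [ 2.e-03  3.e-04 -1.e+00] F [ 0.1 -0.6 -6. ] T [-0.06 -0.13  0.03] w mm 28.3 q [-0.03  0.39 -0.66  2.06  0.34  0.79 -0.62]
```

View pics/s7.png

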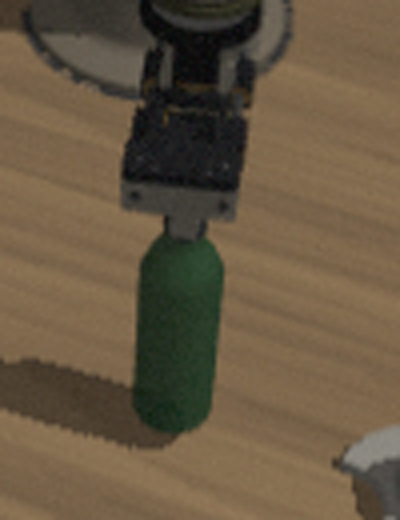

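```bash
python3 -m pendant '[[[0,0,20,0,0,0,15],[0,0,50,0,0,0,15],[0,0,90,0,0,0,15],[0,0,130,0,0,0,15],[5,-15,165,0,0,0,15],[10,-40,185,0,0,0,15],[15,-70,195,0,0,0,15],[20,-105,195,0,0,0,15],[25,-140,195,0,0,0,15],[30,-175,195,0,0,0,15],[36,-210,195,0,0,0,15],[42,-245,195,0,0,0,15],[48,-280,195,0,0,0,15],[54,-315,195,0,0,0,15],[60,-345,195,0,0,0,15],[64,-375,195,0,0,0,15],[67,-395,195,0,0,0,15],[69,-406,195,0,0,0,15],[69,-406,195,0,0,0,15],[69,-406,195,0,0,0,15]]]'
python3 st.py;  python3 - <<'E'
from h import *
c=eyes.camera("top"); s=eyes.camera("scene"); crop(s,"s8.png",60,30,220,190,4); crop(c,"t8.png",330,130,490,290,4)
E
```

```text
time: 20.2
eef_pos: [0.5295, -0.2011, 0.4189]
eef_rot: [0.0, 0.601, 0.799, 0.0]
wrist_force: [-1.0, 0.7, -6.4]
width: 0.31
t 20.2 pos [ 529.5 -201.1  418.9] jaw 16.09 tilt z [ 6.e-04  1.e-04 -1.e+00] F [-1.   0.7 -6.4] T [ 0.05 -0.14 -0.01] w mm 28.8 q [ 0.65  0.27 -0.51  1.67  0.14  1.23  0.39]
```

View pics/s8.png

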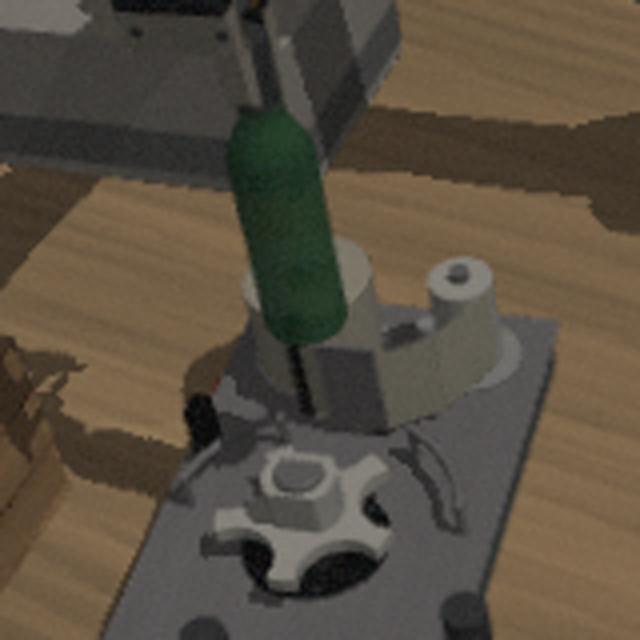

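View pics/t8.png

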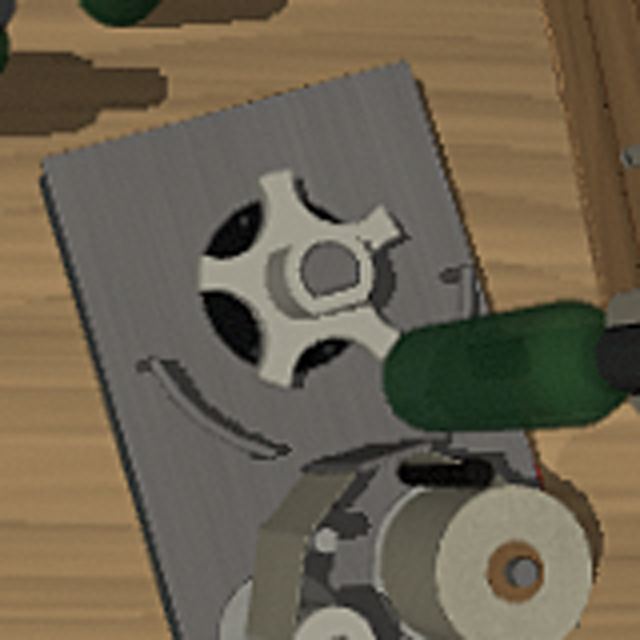

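```bash
python3 - <<'E'
from h import *
c=eyes.camera("top"); s=eyes.camera("scene")
print(plane(c,[[439.1,223.2]],.219), proj(c,[[.5295,-.2011,.2202]]))
for n,im in(("top",c),("scene",s)):
    h=cv2.cvtColor(im["color"],cv2.COLOR_BGR2HSV); m=((h[...,0]>40)&(h[...,0]<90)&(h[...,1]>90)).astype(np.uint8)
    # predicted silhouette of upright body vs. mask centre line
    ax=np.array([[.5295,-.2011,.2202+z] for z in(.03,.06,.09,.12)]); pr=proj(im,ax)
    p0,p1=pr[0],pr[-1]; d=(p1-p0)/np.linalg.norm(p1-p0); nrm=np.array([-d[1],d[0]])
    for q in pr:
        t=np.arange(-25,25,.1); l=[m[int(round((q+nrm*k)[1])),int(round((q+nrm*k)[0]))] for k in t]
        l=np.array(l); i=np.where(l)[0]; print(n,np.round(q,1),"centre offset px",round((t[i[0]]+t[i[-1]])/2,2),"w",round(t[i[-1]]-t[i[0]],1))
# wheel check: bore etc
m=None
from wheel import wheel,fit
def P3(c,z):
    g=cv2.cvtColor(c["color"],cv2.COLOR_BGR2HSV)
E
```

```text
[[ 0.53253029 -0.20626248  0.219     ]] [[437.22677334 224.52989022]]
top [443.6 223.8] centre offset px 5.15 w 37.1
top [450.4 223.1] centre offset px -0.1 w 27.0
top [457.7 222.3] centre offset px -0.35 w 29.1
top [465.5 221.5] centre offset px 0.05 w 30.1
scene [134.6 101.8] centre offset px 1.45 w 17.3
scene [132.7  93.6] centre offset px 0.3 w 19.4
scene [130.8  85.1] centre offset px 1.75 w 16.3
scene [128.9  76.4] centre offset px 0.6 w 20.4
```

```bash
python3 -m pendant '[[[0.4,-1,-10,0,0,0,15],[0.4,-1,-30,0,0,0,15],[0.4,-1,-50,0,0,0,15],[0.4,-1,-70,0,0,0,15],[0.4,-1,-85,0,0,0,15],[0.4,-1,-98,0,0,0,15],[0.4,-1,-105,0,0,0,15],[0.4,-1,-105,0,0,0,15]]]'
python3 st.py;  python3 - <<'E'
from h import *
c=eyes.camera("top"); s=eyes.camera("scene"); crop(s,"s9.png",80,60,200,180,5); crop(c,"t9.png",370,150,490,270,5)
E
```

```text
time: 21.4
eef_pos: [0.5299, -0.2026, 0.3138]
eef_rot: [0.0, 0.601, 0.799, 0.0]
wrist_force: [0.2, 0.4, -5.8]
width: 0.301
t 21.4 pos [ 529.9 -202.6  313.8] jaw 16.07 tilt z [ 4.e-04 -3.e-04 -1.e+00] F [ 0.2  0.4 -5.8] T [-0.01 -0.13 -0.05] w mm 28.0 q [ 0.63  0.35 -0.49  1.83  0.19  1.01  0.34]
```

View pics/s9.png

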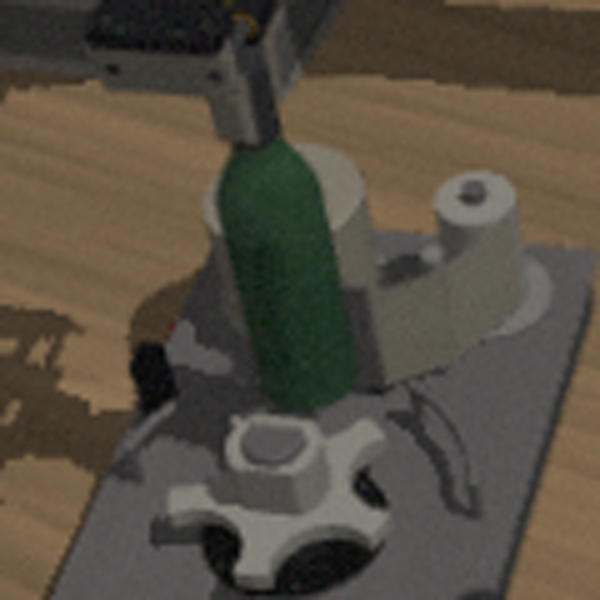

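View pics/t9.png

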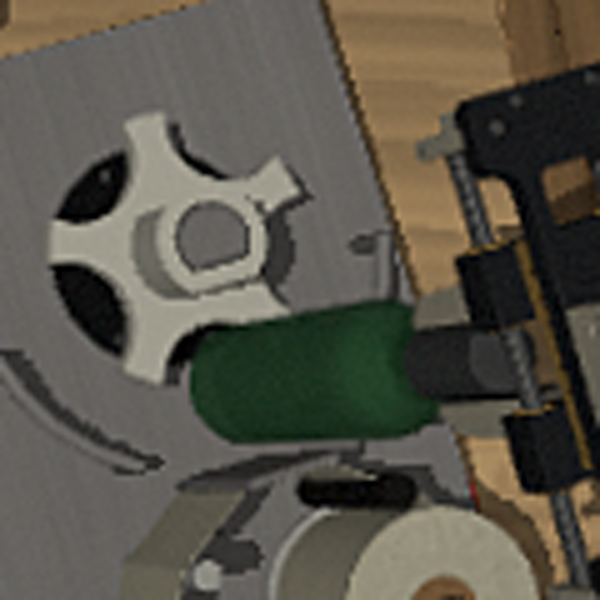

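```bash
python3 -m pendant '[[[0,0.5,-6,0,0,0,15],[0,0.5,-14,0,0,0,15],[0,0.5,-20,0,0,0,15],[0,0.5,-26,0,0,0,15],[0,0.5,-26,0,0,0,15]]]'
python3 st.py
python3 -m pendant '[[[0,0,-5,0,0,0,15],[0,0,-10,0,0,0,15],[0,0,-15,0,0,0,15],[0,0,-20,0,0,0,15],[0,0,-20,0,0,0,15]]]'
python3 st.py
```

```text
time: 22.12
eef_pos: [0.53, -0.2022, 0.2879]
eef_rot: [0.0, 0.601, 0.799, 0.0]
wrist_force: [-0.2, -0.6, -6.3]
width: 0.303
t 22.12 pos [ 530.  -202.2  287.9] jaw 16.07 tilt z [ 6.e-04 -3.e-04 -1.e+00] F [-0.2 -0.6 -6.3] T [ 0.01 -0.14  0.02] w mm 28.2 q [ 0.62  0.37 -0.49  1.86  0.21  0.96  0.32]
time: 22.75
eef_pos: [0.5297, -0.2021, 0.2674]
eef_rot: [-0.0, 0.601, 0.799, -0.0]
wrist_force: [0.3, -0.4, -5.6]
width: 0.301
t 22.75 pos [ 529.7 -202.1  267.4] jaw 16.07 tilt z [-1.e-04 -1.e-04 -1.e+00] F [ 0.3 -0.4 -5.6] T [-0.01 -0.12 -0.  ] w mm 28.0 q [ 0.62  0.39 -0.48  1.89  0.23  0.91  0.31]
```

8.7 mm left, no side load.

```bash
python3 -m pendant '[[[0,0,-3,0,0,0,15],[0,0,-6,0,0,0,15],[0,0,-7.5,0,0,0,15],[0,0,-8.5,0,0,0,15],[0,0,-9,0,0,0,15],[0,0,-9,0,0,0,15]]]'
python3 st.py
```

```text
time: 23.5
eef_pos: [0.5298, -0.2021, 0.2587]
eef_rot: [0.0, 0.601, 0.799, -0.0]
wrist_force: [-1.5, 0.7, -1.7]
width: 0.307
t 23.5 pos [ 529.8 -202.1  258.7] jaw 16.07 tilt z [ 2.e-04 -3.e-04 -1.e+00] F [-1.5  0.7 -1.7] T [0.01 0.17 0.03] w mm 28.6 q [ 0.61  0.4  -0.48  1.9   0.23  0.89  0.3 ]
```

```bash
python3 -m pendant '[[[0,0,-0.6,0,0,0,15],[0,0,-0.8,0,0,0,15],[0,0,-0.8,0,0,0,15]]]'
python3 st.py
python3 -m pendant '[[[0,0,0,0,0,0,32],[0,0,0,0,0,0,38],[0,0,0,0,0,0,50],[0,0,0,0,0,0,65],[0,0,0,0,0,0,80],[0,0,0,0,0,0,80]]]'
python3 st.py;  python3 - <<'E'
from h import *
c=eyes.camera("top"); s=eyes.camera("scene"); crop(s,"s10.png",80,60,200,180,5)
E
```

```text
time: 23.88
eef_pos: [0.53, -0.2022, 0.2587]
eef_rot: [0.001, 0.601, 0.799, -0.0]
wrist_force: [-2.1, 1.2, 6.1]
width: 0.304
t 23.88 pos [ 530.  -202.2  258.7] jaw 16.07 tilt z [ 9.e-04 -9.e-04 -1.e+00] F [-2.1  1.2  6.1] T [-0.01  0.82  0.01] w mm 28.2 q [ 0.61  0.4  -0.48  1.9   0.23  0.89  0.3 ]
time: 24.62
eef_pos: [0.53, -0.2022, 0.2587]
eef_rot: [0.001, 0.601, 0.799, -0.0]
wrist_force: [-0.1, 0.1, -0.0]
width: 0.791
t 24.62 pos [ 530.  -202.2  258.7] jaw 16.06 tilt z [ 9.e-04 -8.e-04 -1.e+00] F [-0.1  0.1 -0. ] T [-0.03 -0.1   0.01] w mm 73.5 q [ 0.61  0.4  -0.48  1.9   0.23  0.89  0.3 ]
```

View pics/s10.png

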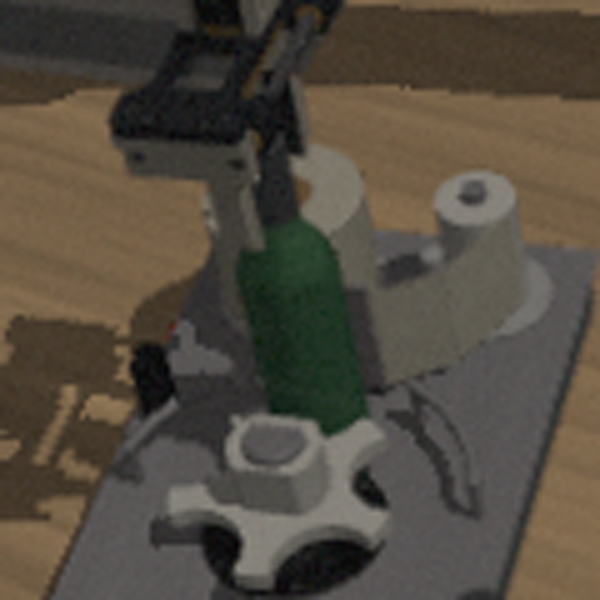

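Bottle stands in the pocket, released. Retreat straight up, then aside.

```bash
python3 -m pendant '[[[0,0,10,0,0,0,90],[0,0,30,0,0,0,93],[0,0,60,0,0,0,93],[0,0,90,0,0,0,93],[0,0,130,0,0,0,93],[0,0,160,0,0,0,93],[-20,40,170,0,0,0,93],[-40,90,170,0,0,0,93],[-60,140,170,0,0,0,93],[-60,190,170,0,0,0,93],[-60,240,170,0,0,0,93],[-60,290,170,0,0,0,93],[-60,290,170,0,0,0,93],[-60,290,170,0,0,0,93]]]'
python3 st.py;  python3 - <<'E'
from h import *
c=eyes.camera("top"); s=eyes.camera("scene"); crop(s,"s11.png",80,60,200,180,5);crop(c,"t11.png",370,150,490,270,5); cv2.imwrite("pics/t11f.png",c["color"])
for n,im in(("top",c),("scene",s)):
    h=cv2.cvtColor(im["color"],cv2.COLOR_BGR2HSV); m=((h[...,0]>40)&(h[...,0]<90)&(h[...,1]>90)).astype(np.uint8)
    print(n,"cap pred",proj(im,[[.5299,-.202,.3]]))
E
```

```text
time: 26.48
eef_pos: [0.47, 0.0874, 0.429]
eef_rot: [0.001, 0.601, 0.799, -0.0]
wrist_force: [-0.6, -0.3, -0.2]
width: 1.003
t 26.48 pos [470.   87.4 429. ] jaw 16.08 tilt z [ 0.0012 -0.0013 -1.    ] F [-0.6 -0.3 -0.2] T [-0.01 -0.08  0.01] w mm 93.3 q [ 0.31  0.15 -0.7   1.81  0.1   1.22 -0.14]
top cap pred [[455.59623589 222.40252541]]
scene cap pred [[131.12661664  88.03393807]]
```

View pics/s11.png

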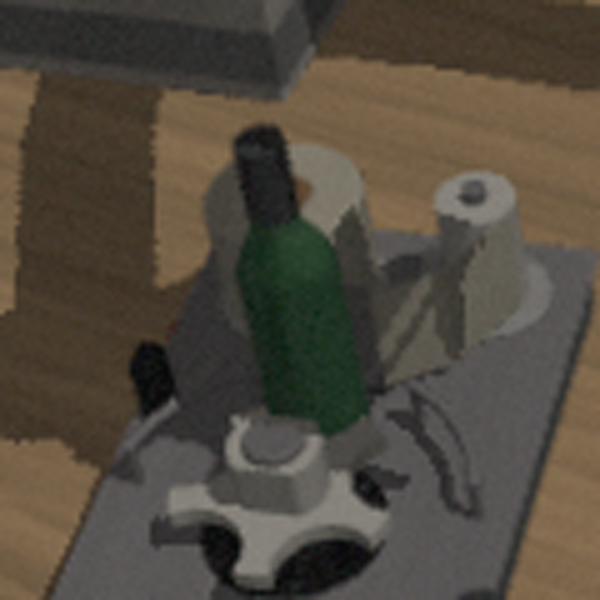

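View pics/t11.png

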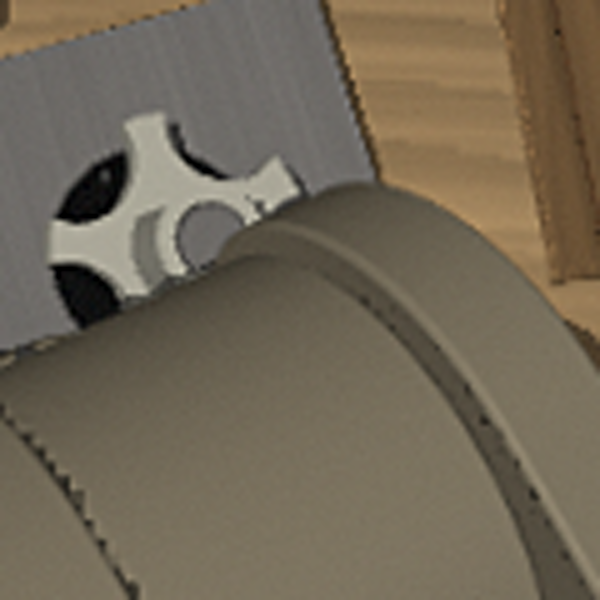

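View pics/t11f.png

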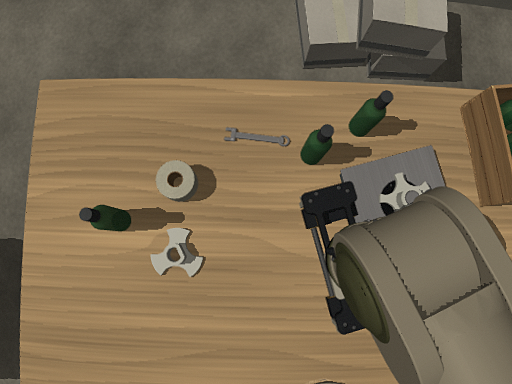

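```bash
python3 -c "
from plant import hand_in
print(hand_in())"
```

```text
the job is handed in; nothing more can be done
None
```

The five-pocket wheel is home on the collar and the half bottle stands in the station pocket. Both are released, and I handed the job in at 26.5 s.

- **Wheel:** I gripped it by its boss flats, turned it about -21.5° so the bores matched (flats to within about 1°), and lowered it with side force of at most about 2.5 N. It stopped with about 9 N of contact at exactly the predicted seated height. Both cameras show it level on the collar, flat facing the station.
- **Bottle:** I took the one nearest the base, at (0.46, 0.20). I carried it by the neck and set it down without dropping it. In the scene view its cap is about 1 px (roughly 3 mm) from where an upright bottle at the station should be.
- **Other items:** The three-pocket wheel, label roll and wrench sit at the same pixels as at the start. The arm was clear, with no force on it.

Some measurements disagreed or were missing:

- **Shaft position and angle:** The two cameras differed by about 2 mm on the shaft's position. The shaft flat's edge read -165.6° against -164° from the deck edges. I used -164° and the wheel went on without binding.
- **Bottle final check:** The arm hid the bottle in the last top picture, so its final position was checked only in the scene view and by the gripper's measured position at release.

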